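# Put the last sharpening plate away and shut the case

## Task

Put the blue sharpening plate away: stand it on its short edge, fully down, in the free slot of the plywood case (the one marked yellow), between or beside its two neighbours. It lies flat, so first lean it on the sloping metal rest, let go, and take it again by its top edge. Then swing the case's red lid fully shut so that its tabs drop behind the front rim, and leave the two other plates, the oil bottle and the wrench where they are.

Things in the scene. Friction and masses are not known exactly. Their poses are not given: they have to be found in the camera images.
- plate: The loose plate: flat slab 100 (x) x 60 (y) x 12 (z) mm, 0.22 kg give or take, blue with a steel inlay on its top face; starts flat on the bench. Origin: centre of its underside; z is the thickness direction, x the long one.
- plate_mid (a point): Centre of the blue plate's volume (6 mm above its origin), axes as the plate's.
- case: Open plywood case, fixed: outside 100 (x) x 200 (y) x 122 (z) mm, walls 8, floor 10 mm thick; front and back are a low slat (to 40 mm) and a rim bar (102 to 122 mm). Inside, three slots along x at y = -52, 0, +52 mm, each 16.5 mm wide between two fins 6 mm thick, 76 mm long, 30 mm high above the floor, tops rounded. Origin: centre of its underside; front is -x.
- slot (a point): Middle of the floor of the free slot, on the yellow strip (a yellow clip also sits on the front rim before it); axes as the case's (x along the slot, y across it, z up), 10 mm above the bench. A standing plate's centre is 50 mm above this point, its top 12 mm below the rim.
- lid (a joint): Hinge of the lid: 0 = shut, lying level on the rim; grows as it opens, up to 2.1 rad (leaning back beyond upright). A stiff hinge: it stays where it is left and takes about 3 N at its free edge to move.
- lid_hinge (a point): Middle of the hinge line, along y on the top of the case's back (+x) wall, 122 mm above the bench; axes turn with the lid.
- lid_edge (a point): Middle of the lid's free edge, on its outer face (upper when shut). The red lid is 100 mm from hinge to free edge, 200 mm wide, 8 mm thick; two steel tabs, 26 mm wide, 18 mm long, stand on its inner face 11 mm from the free edge, 26 mm either side of the middle; they drop behind the front rim.
- rest: Sloping metal rest, fixed: base 110 (x) x 46 (y) x 8 mm; a face 42 mm wide, 48 mm long rises towards its +x at 50 degrees from level, with a ledge square to it at its foot, 24 mm deep. The plate leans on the face with a short edge on the ledge; its upper half then stands free. Origin: on the bench, 5 mm to -x of the base's centre.
- rest_foot (a point): Middle of the inner corner between the sloping face and the ledge of the rest, 22 mm above the bench, axes as the rest's.
- plate_green: Plate in green standing in another slot, 60 (x) x 12 (y) x 100 (z) mm; origin: centre of its lower edge. Leave it.
- plate_orange: Plate in orange standing in another slot, 60 (x) x 12 (y) x 100 (z) mm; origin: centre of its lower edge. Leave it.
- oil: Yellow oil bottle with a red cap, 56 mm across, 110 mm high; origin: centre of its underside. Leave it standing.
- wrench: Steel wrench, 170 mm long, lying flat along its x; origin: under its middle. Leave it.
Not all that is in view belongs to the job. Several things have the shape of the case; the one meant has the colours described above. Of the things that look like the plate, take the one that is farthest to the robot's left at the start.

How it is judged:
On the way, in this order (a step that is already met when the one before it is completed fails the run):
1. the blue plate leans on the sloping rest, let go: its centre within 80 mm of the rest's foot, its face tilted 30 to 70 degrees from level, touching the rest, fingers off it (distance between plate_mid and rest_foot below 0.08 m and (angle between plate's own z axis and vertical between 0.52 and 1.22 rad or angle between plate's own z axis and vertical between 1.92 and 2.62 rad) and contact force between plate and rest above 0.2 N and linear speed of plate below 0.03 m/s and contact force between the fingers and plate below 0.3 N), for 0.2 s.
2. the blue plate stands in the free slot, fully down, let go (x of plate_mid in the frame of slot between -0.02 and 0.02 m and y of plate_mid in the frame of slot between -0.01 and 0.01 m and z of plate_mid in the frame of slot between 0.043 and 0.058 m and angle between the x axis of plate and the z axis of slot, either way round below 0.2 rad and angle between the z axis of plate and the y axis of slot, either way round below 0.25 rad and linear speed of plate below 0.03 m/s and contact force between the fingers and plate below 0.3 N and value of joint lid above 0.2 rad), for 0.2 s.
At the end, for the whole second after the job is handed in: The blue plate stands at rest on a short edge in the yellow-marked slot: long axis within 0.2 rad of upright, its face square to the slot within 0.25 rad, its centre within 20 mm along and 10 mm across of the slot's middle and 43 to 58 mm above the slot floor; the lid is shut to within 0.06 rad (x of plate_mid in the frame of slot between -0.02 and 0.02 m and y of plate_mid in the frame of slot between -0.01 and 0.01 m and z of plate_mid in the frame of slot between 0.043 and 0.058 m and angle between the x axis of plate and the z axis of slot, either way round below 0.2 rad and angle between the z axis of plate and the y axis of slot, either way round below 0.25 rad and linear speed of plate below 0.03 m/s and value of joint lid below 0.06 rad); the robot touches nothing.
It fails at once if the green plate is moved more than 20 mm (distance of plate_green from where it was at the start of the episode above 0.02 m).
It fails at once if the orange plate is moved more than 20 mm (distance of plate_orange from where it was at the start of the episode above 0.02 m).
It fails at once if the oil bottle is moved more than 30 mm (distance of oil from where it was at the start of the episode above 0.03 m).
It fails at once if the wrench is moved more than 30 mm (distance of wrench from where it was at the start of the episode above 0.03 m).
It also fails if it takes over 64 s, if anything falls off the work surface, if the arm or the gripper's body presses on something with over 40 N, if the wrist force passes 120 N, or if a joint passes its speed limit or range.

## Robot

A 7-joint arm with a two-finger parallel gripper is mounted at the origin on the work surface. World frame = base frame: x ahead of the robot, y to its left, z up, the work surface at z = 0. Lengths are in m, angles in rad, forces in N, time in s.
With the tool pointing down it reaches from about 0.425 to 0.95 m from the base axis. Payload 4.7 kg.
Tool frame: the origin (TCP) lies between the finger pads; the fingertips stand 17 mm ahead of it and the grasp point (between the pads) lies 2 mm behind it; z points along the fingers, y is the line along which they close (so a half turn about z gives the same grasp; the last joint's range is limited). The gripper opens to 85 mm and grips with 20 to 120 N. Pads are 22 mm wide; open, the fingers measure 114 mm over their backs; the gripper's body (76 mm by 85 mm) begins 54 mm behind the grasp point. The pads swing forward as they close: fully open they stand 13 mm farther back than shut.
Start: joints at [-1.179, 0.469, -0.049, 1.532, 0.024, 1.141, -0.082], TCP at [0.276, 0.616, 0.22] pointing down, gripper open.
Joint ranges: [-2.59, 2.59], [-0.33, 1.99], [-1.39, 1.29], [0.1, 2.45], [-1.04, 4.18], [0.21, 1.99], [-2.66, 2.66]. Speed limits (rad/s): [2.57, 2.57, 3.14, 3.14, 3.14, 3.14, 3.14].

## Interface

Orientations are given as a unit quaternion [w, x, y, z].
In Python, from plant import manip, viewer, spotter gives the robot as it stands. The module is installed in compiled form; this text tells all that it offers.
- The arm moves only by the shell command python3 -m jog 'ROWS'. ROWS is JSON, one flat list of numbers, 7 for each row, row after row: the shift along the world's x, y, z in cm, then the turn, a rotation vector about the world's x, y, z in rad, then the closure, from -1 (fully open) to 1 (shut). In form: [tx, ty, tz, rx, ry, rz, grip, tx, ty, tz, rx, ry, rz, grip, ...]. A call has exactly 5 rows; each row shifts and turns the commanded pose from where the row before left it; what a row does not reach is not made up. A row lasts 1/12 s, in which the tool goes at most 41.7 mm and 7.16 degrees, less where a joint would pass 70% of its speed; a pose out of reach is approached as far as the arm can. A call is refused whole if a number of a shift passes 4.17 or a number of a turn 0.125, either way. A call with a gripper value outside its range is refused whole. The fingers move at their own pace and stop on an object; the grip force is fixed at half the most. Time passes only in rows, so rows that do not move let the fingers close, or fill a call up. It gives the time, the measured TCP pose, the force, the opening and the grip force at its end, in the units of the state.
- manip.sense(): the state, without advancing time (a new reading comes with each control period).
- viewer.grab_frame(name): name is "side" or "top"; returns the picture (384x512x3 uint8, red, green, blue); there is no depth.
- viewer.camera_params(name): a dict with "fx", "fy", "cx", "cy" (pixels), "camera_from_world" (4x4, takes a point from world to camera coordinates). Camera axes: x right, y down, z forward; pixel columns grow to the right and rows downward; lengths in m; the calibration is good to about 2 mm. A picture is of the moment at which its call begins. camera_params takes no time and is no camera call.
- manip.sign_off(): hands the job in; it is judged then, once.
Trained networks look in the newest picture that a camera, given by its name, has taken for a name from the list of things; names that differ only in an ending like _2 or _b are one class to them, and where a whole thing is asked for, a point or a joint stands for the part that bears it (a point fixed in the world has none). Each returns a list of dicts, best first, with "conf" (0 to 1); they miss things now and then, are a little off and sometimes report something else, mostly with a low value. They report only what shows in the picture. A call takes as long as a camera call. They do not tell look-alikes from the thing itself.
- spotter.spot_in(camera, thing): "extent" ([centre column, centre row, width, height] in pixels, round what is visible of it).
- spotter.silhouettes(camera, thing): "pixels" (384x512 bool, what is visible of it) and "extent" ([centre column, centre row, width, height] in pixels, round what is visible of it).
- spotter.spot_point(camera, thing): "pixel" ([column, row] in pixels: a listed point, or the origin of a listed thing).
The state is a dict: "time_s": time; "joint_positions": joint angles; "qd": joint speeds; "tau": joint torques, N m; "ee_pos": TCP position; "tool_rot": TCP orientation; "ft_force": force on the tool from outside, world axes, zero at the start; "ft_torque": the same for the moment, N m; "opening": finger opening in m; "finger_force": force on a finger pad.
Only numpy, scipy, OpenCV 4.12 (cv2) and the standard library are available. Lean on these libraries where they do the work, as an engineer would, in place of code of your own. Each camera call takes 0.05 s, during which the arm holds its last target. There are 200 camera calls.

## Working session

There is one attempt and no reset: what is moved stays moved. The work goes in short steps, Python scripts to look and compute and a shell command to move; the robot and the scene stay as the last step left them, time stands still between calls to the robot, and variables do not carry over. Pictures are saved under pics/ and viewed, at most 10 in all, crops included, and the job is handed in when it is done.

```bash
mkdir -p pics
cat > h.py <<'E'
import numpy as np, cv2
from plant import manip, viewer, spotter
P={n:viewer.camera_params(n) for n in("side","top")}
def save(n,f,crop=None,s=1):
    im=viewer.grab_frame(n)[:,:,::-1]
    if crop: im=im[crop[1]:crop[3],crop[0]:crop[2]]
    cv2.imwrite("pics/"+f,cv2.resize(im,None,fx=s,fy=s,interpolation=cv2.INTER_CUBIC))
def M(n):
    p=P[n];K=np.array([[p["fx"],0,p["cx"]],[0,p["fy"],p["cy"]],[0,0,1]]);return K@np.array(p["camera_from_world"])[:3]
def proj(n,X):
    q=M(n)@np.append(X,1);return q[:2]/q[2]
def atz(n,uv,z):
    m=M(n);A=m[:,:3];c=-np.linalg.solve(A,m[:,3]);d=np.linalg.solve(A,[uv[0],uv[1],1]);return c+d*(z-c[2])/d[2]
def tri(a,b,na="side",nb="top"):
    R=[]
    for n,u in((na,a),(nb,b)):
        m=M(n);R+=[u[0]*m[2]-m[0],u[1]*m[2]-m[1]]
    v=np.linalg.svd(np.array(R))[2][-1];return v[:3]/v[3]
E
python3 - <<'E'
from h import *
np.set_printoptions(precision=3,suppress=True)
save("side","s0.png",s=1.5);save("top","t0.png",s=1.5)
for n in P:
    m=M(n);print(n,-np.linalg.solve(m[:,:3],m[:,3]))
    for t in["plate_mid","slot","lid_hinge","lid_edge","rest_foot","case","rest","plate_green","plate_orange","oil","wrench"]:
        print(n,t,[(np.round(d["pixel"]).astype(int).tolist(),round(d["conf"],2)) for d in spotter.spot_point(n,t)[:4]])
    print([(np.round(d["extent"]).tolist(),round(d["conf"],2)) for d in spotter.spot_in(n,"plate")])
print(manip.sense())
E
```

```text
side [0.209 0.906 1.07 ]
side plate_mid [([250, 177], 0.84), ([254, 142], 0.72)]
side slot []
side lid_hinge [([230, 214], 0.95), ([246, 252], 0.65)]
side lid_edge [([343, 253], 0.93), ([218, 191], 0.9), ([231, 212], 0.44)]
side rest_foot [([298, 144], 0.77), ([251, 177], 0.34)]
side case [([318, 275], 0.93), ([249, 241], 0.85)]
side rest [([296, 152], 0.83), ([297, 143], 0.33)]
side plate_green [([246, 255], 0.6), ([254, 224], 0.37)]
side plate_orange [([252, 223], 0.57)]
side oil []
side wrench [([210, 161], 0.56)]
[([252.0, 178.0, 27.0, 20.0], 0.83), ([258.0, 146.0, 30.0, 24.0], 0.64), ([226.0, 205.0, 25.0, 71.0], 0.56)]
top [0.255 0.037 1.263]
top plate_mid [([301, 172], 0.7), ([357, 164], 0.55)]
top slot [([211, 199], 0.7), ([196, 156], 0.28)]
top lid_hinge [([203, 174], 0.85), ([170, 263], 0.7)]
top lid_edge [([184, 299], 0.71), ([197, 155], 0.64)]
top rest_foot [([366, 206], 0.96)]
top case [([209, 202], 0.6), ([186, 282], 0.6)]
top rest [([359, 208], 0.68), ([227, 199], 0.68), ([302, 173], 0.15)]
top plate_green [([193, 200], 0.57)]
top plate_orange [([227, 198], 0.69), ([366, 211], 0.66)]
top oil [([125, 245], 0.67)]
top wrench [([317, 125], 0.52)]
[([359.0, 162.0, 33.0, 41.0], 0.74), ([304.0, 175.0, 31.0, 37.0], 0.58), ([199.0, 165.0, 82.0, 29.0], 0.27)]
{'time_s': 1.3, 'joint_positions': array([-1.179,  0.469, -0.049,  1.533,  0.024,  1.141, -0.082]), 'qd': array([ 0.001,  0.   ,  0.001,  0.   , -0.002,  0.001,  0.   ]), 'tau': array([  0.001, -51.017,  -0.046, -23.801,   0.011,   0.001,  -0.   ]), 'ee_pos': array([0.276, 0.616, 0.22 ]), 'tool_rot': array([-0.   ,  0.209,  0.978,  0.   ]), 'ft_force': array([-0.192, -0.203,  0.372]), 'ft_torque': array([-0.031, -0.043,  0.022]), 'finger_force': 0.0, 'opening': 0.0855521132673964}
```

View pics/s0.png

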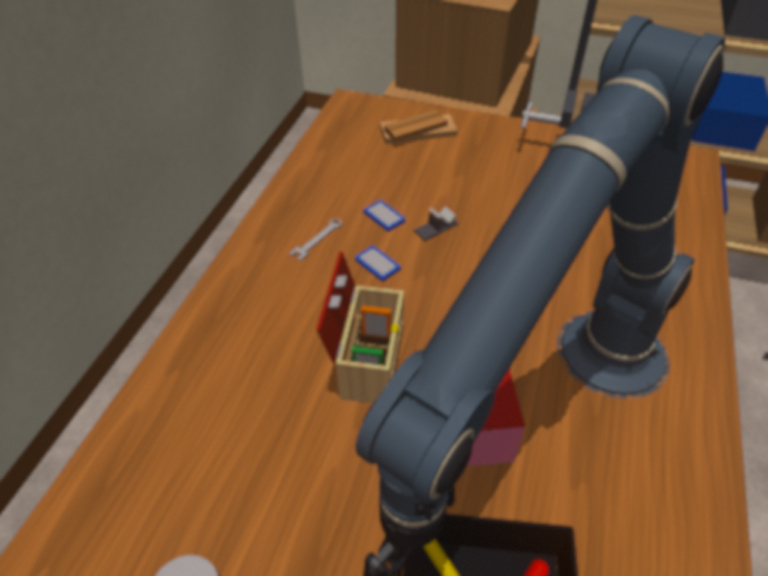

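View pics/t0.png

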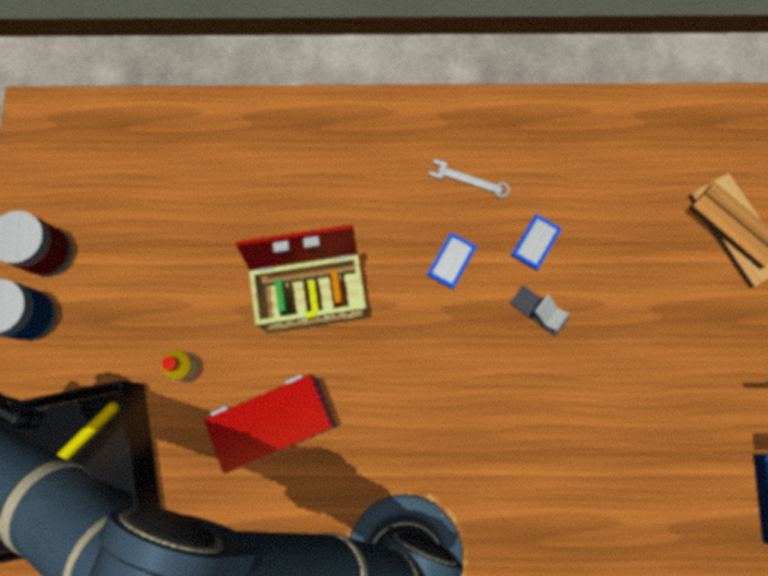

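Run:
```python
from h import *
np.set_printoptions(precision=3,suppress=True)
a=viewer.grab_frame("top")[:,:,::-1];b=viewer.grab_frame("side")[:,:,::-1]
A=cv2.resize(a[120:230,275:395],(600,550),interpolation=cv2.INTER_CUBIC)
cv2.imwrite("pics/c1.png",A)
B=cv2.resize(b[120:275,200:310],(568,800),interpolation=cv2.INTER_CUBIC)
A2=cv2.resize(b[120:190,230:310],(400,350),interpolation=cv2.INTER_CUBIC)
B2=cv2.resize(b[165:270,205:285],(400,525),interpolation=cv2.INTER_CUBIC)
C=np.zeros((525,800,3),np.uint8);C[:350,:400]=A2;C[:,400:]=B2
cv2.imwrite("pics/c2.png",C)
print("fx",P["top"]["fx"],P["side"]["fx"])
for n,im in(("top",a),("side",b)):
    hsv=cv2.cvtColor(im,cv2.COLOR_BGR2HSV)
    m=cv2.inRange(hsv,(105,90,60),(130,255,255))
    for c in cv2.findContours(m,cv2.RETR_EXTERNAL,cv2.CHAIN_APPROX_NONE)[0]:
        x,y,w,h=cv2.boundingRect(c)
        if 20<w<50 and h<50 and 200<x<380 and y<230:
            X=np.array([atz(n,p[0],0.012)[:2] for p in c],np.float32)
            (cx,cy),(w,h),ang=cv2.minAreaRect(X*1000);bx=cv2.boxPoints(((cx,cy),(w,h),ang))
            print(n,(x,y),"c",cx,cy,"wh",w,h,ang,bx.tolist())
for t,z in(("slot",.01),("lid_hinge",.122),("rest_foot",.022),("rest",0),("plate_green",.01),("plate_orange",.01),("oil",0),("wrench",0),("case",0)):
    for n in P:
        for d in spotter.spot_point(n,t)[:2]: print(t,n,np.round(d["pixel"],1),atz(n,d["pixel"],z)[:2],round(d["conf"],2))
```

```text
fx 427.50922284936604 415.9580508208682
top (285, 155) c 558.2592163085938 -100.55860900878906 wh 60.21312713623047 101.33605194091797 60.80687713623047 [[499.34234619140625, -102.12747955322266], [587.8068237304688, -151.55462646484375], [617.1760864257812, -98.98973846435547], [528.7116088867188, -49.562591552734375]]
top (342, 143) c 596.7871704101562 -271.8626708984375 wh 60.20853805541992 102.19425201416016 57.64657974243164 [[537.51220703125, -269.94952392578125], [623.8421630859375, -324.63775634765625], [656.0621337890625, -273.77581787109375], [569.732177734375, -219.08758544921875]]
side (237, 170) c 556.9451293945312 -96.16706848144531 wh 60.02819061279297 101.81664276123047 60.569618225097656 [[497.8584289550781, -97.29334259033203], [586.5360107421875, -147.3225555419922], [616.0318603515625, -95.0407943725586], [527.354248046875, -45.01158142089844]]
side (243, 139) c 594.6998291015625 -247.56300354003906 wh 52.856388092041016 107.41679382324219 86.29006958007812 [[539.3939819335938, -270.4606018066406], [646.5856323242188, -277.4110412597656], [650.0056762695312, -224.
[... 417 characters left out ...]
 -0.285] 0.92
rest side [209.6 160.6] [ 0.733 -0.134] 0.44
rest top [359.3 204.8] [ 0.463 -0.274] 0.64
plate_green side [245.2 253.8] [0.468 0.231] 0.79
plate_green top [192.6 202. ] [0.471 0.223] 0.44
plate_orange side [248.  224.1] [0.497 0.119] 0.93
plate_orange side [247.7 253. ] [0.462 0.226] 0.71
plate_orange top [229.7 198. ] [0.483 0.113] 0.71
oil top [123.5 244.9] [0.345 0.425] 0.65
wrench side [210.4 162.9] [ 0.726 -0.123] 0.72
wrench side [244.8 252.6] [0.473 0.22 ] 0.62
wrench top [311.5 121.9] [ 0.725 -0.139] 0.81
case side [320.2 273.6] [0.236 0.225] 0.61
case side [249.9 241.5] [0.472 0.176] 0.6
case top [208.7 201.9] [0.473 0.176] 0.92
case top [184.  278.3] [0.249 0.244] 0.6
```

View pics/c1.png

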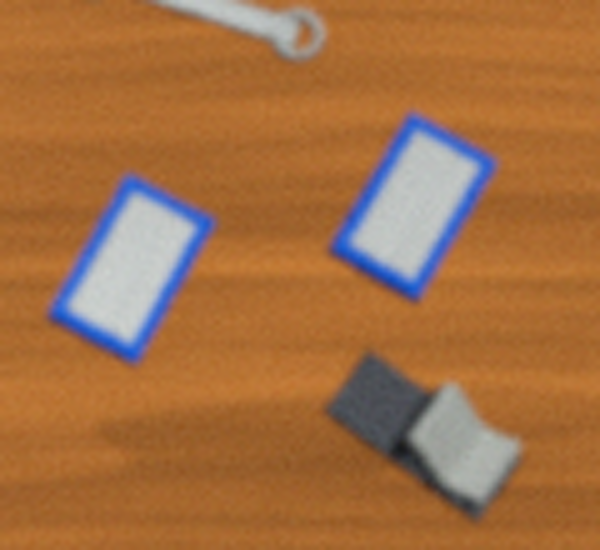

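View pics/c2.png

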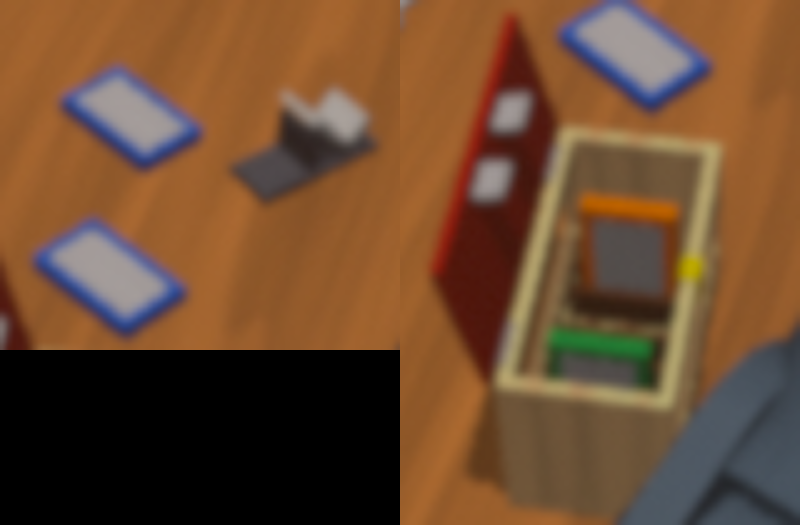

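```bash
cat > fit.py <<'E'
from h import *
from scipy.optimize import least_squares
np.set_printoptions(precision=3,suppress=True)
def rot(t): return np.array([[np.cos(t),-np.sin(t)],[np.sin(t),np.cos(t)]])
def w(p,q): # p=(x,y,yaw), q local pts
    q=np.atleast_2d(q);return np.c_[q[:,:2]@rot(p[2]).T+p[:2],q[:,2]]
# case: rim corners (local: front=-x; left=+y)
L=np.array([[.05,.1,.122],[.05,-.1,.122],[-.05,-.1,.122],[-.05,.1,.122]])
T=np.array([[250,268],[359,255],[368,316],[258,327]])/1.5
S=np.array([[497-400,385],[565-400,128],[720-400,145],[668-400,407]])/5+[205,165]
def r(p): 
    X=w(p,L);return np.r_[[proj("top",x)-t for x,t in zip(X,T)],[proj("side",x)-t for x,t in zip(X,S)]].ravel()
s=least_squares(r,[.473,.173,.12]);print("case",s.x,"res",s.fun.reshape(-1,2).round(1).tolist())
for a,b in zip(S,T): print("rim tri",tri(a,b))
case=s.x
for a,b in(((435-400,272),(238,242)),((512-400,14),(354,227))):
    X=tri(np.array(a)/5+[205,165],np.array(b)/1.5);print("lid corner",X, "local",rot(-case[2])@(X[:2]-case[:2]))
a=viewer.grab_frame("top");b=viewer.grab_frame("side")
def masks(im,box):
    h=cv2.cvtColor(im,cv2.COLOR_RGB2HSV);m=np.zeros(im.shape[:2],int)
    lo=h[:,:,1]<75
    m[lo&(h[:,:,2]>=115)]=2;m[lo&(h[:,:,2]<115)]=1
    z=np.zeros_like(m);x0,y0,x1,y1=box;z[y0:y1,x0:x1]=m[y0:y1,x0:x1];return z
MK={"top":masks(a,(338,186,384,226)),"side":masks(b,(272,134,310,166))}
for n in MK:
    print(n,[(MK[n]==k).sum() for k in(1,2)])
c5,s5=np.cos(np.radians(50)),np.sin(np.radians(50))
def render(n,p,d):
    # origin p; foot at local x=d
    U=4;im=np.zeros((384*U,512*U),np.uint8)
    def poly(q,c): 
        uv=np.array([proj(n,x) for x in w(p,q)]);cv2.fillPoly(im,[np.round((uv+.5)*U).astype(np.int32)],c)
    b=[[x,y,z] for x in(-.05,.06) for y in(-.023,.023) for z in (0,.008)]
    uv=np.array([proj(n,x) for x in w(p,b)],np.float32);cv2.fillPoly(im,[cv2.convexHull(np.round((uv+.5)*U).astype(np.int32))],1)
    m=M(n);cam=-np.linalg.solve(m[:,:3],m[:,3]);cl=rot(-p[2])@(cam[:2]-p[:2]);C=np.array([cl[0],cl[1],cam[2]])
    def quad(l,dx,dz):
        f=np.array([d,0,.022]);e=f+l*np.array([dx,0,dz]);h=.021
        return [f+[0,-h,0],f+[0,h,0],e+[0,h,0],e+[0,-h,0]]
    F=(quad(.048,c5,s5),np.array([-s5,0,c5]));G=(quad(.024,-s5,c5),np.array([c5,0,s5]))
    O=sorted([F,G],key=lambda q:-np.linalg.norm(np.mean(q[0],0)-C))
    for q,nn in O: poly(q,2 if nn@(C-np.mean(q,0))>0 else 1)
    return im[U//2::U,U//2::U]
def cost(v):
    t=0
    for n in MK:
        R=render(n,v[:3],v[3]);t+=((R!=MK[n])&((R==2)|(MK[n]==2))).sum()+.7*((R>0)!=(MK[n]>0)).sum()
    return t
if __name__=="__main__":
    from scipy.optimize import differential_evolution
    for y0 in(.93,.93-np.pi):
        o=differential_evolution(cost,[(.42,.5),(-.32,-.25),(y0-.3,y0+.3),(-.03,.03)],maxiter=25,popsize=10,seed=1,polish=False)
        print(y0,o.fun,o.x)
E
python3 fit.py
```

```text
case [0.475 0.173 0.13 ] res [[0.1, 2.1], [-0.0, 1.4], [-1.4, -3.7], [-1.7, -1.3], [-0.3, -1.1], [0.8, -1.2], [1.5, -0.6], [0.7, -0.5]]
rim tri [0.514 0.279 0.119]
rim tri [0.541 0.08  0.116]
rim tri [0.436 0.064 0.114]
rim tri [0.412 0.263 0.114]
lid corner [0.54  0.282 0.212] local [0.079 0.1  ]
lid corner [0.567 0.086 0.212] local [ 0.081 -0.099]
top [np.int64(292), np.int64(290)]
side [np.int64(185), np.int64(81)]
0.93 192.0 [ 0.454 -0.275  0.943 -0.02 ]
-2.211592653589793 320.4 [ 0.461 -0.269 -2.263  0.019]
```

Run:
```python
from fit import *
print(tri((287,138.4),(365,197)))
p=[0.454,-0.275,0.943];q=[.461,-.269,-2.263]
out=[]
for n,(x0,y0,x1,y1) in(("top",(335,185,387,230)),("side",(268,130,312,170))):
    im=viewer.grab_frame(n)[:,:,::-1]
    for pp,d in((None,0),(p,-.02),(q,.019)):
        c=im.copy()
        if pp is not None: c[:]=(render(n,pp,d)*100)[:,:,None]
        out.append(cv2.resize(c[y0:y1,x0:x1],(260,220),interpolation=cv2.INTER_CUBIC))
cv2.imwrite("pics/o.png",np.vstack([np.hstack(out[:3]),np.hstack(out[3:])]))
```

```text
case [0.475 0.173 0.13 ] res [[0.1, 2.1], [-0.0, 1.4], [-1.4, -3.7], [-1.7, -1.3], [-0.3, -1.1], [0.8, -1.2], [1.5, -0.6], [0.7, -0.5]]
rim tri [0.514 0.279 0.119]
rim tri [0.541 0.08  0.116]
rim tri [0.436 0.064 0.114]
rim tri [0.412 0.263 0.114]
lid corner [0.54  0.282 0.212] local [0.079 0.1  ]
lid corner [0.567 0.086 0.212] local [ 0.081 -0.099]
top [np.int64(295), np.int64(286)]
side [np.int64(186), np.int64(81)]
[ 0.475 -0.278  0.057]
```

View pics/o.png

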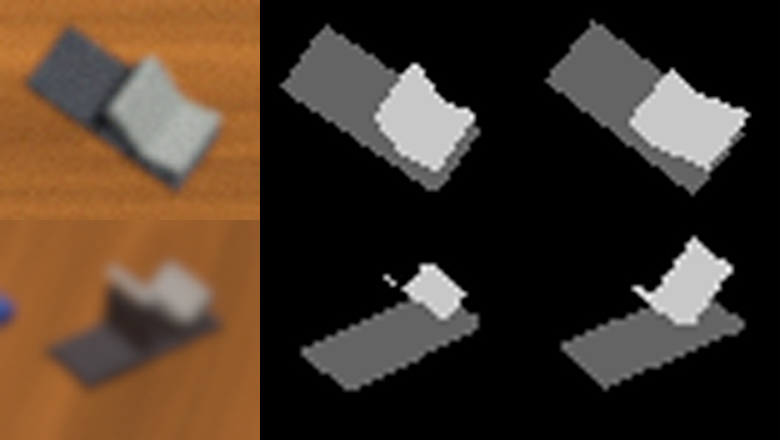

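The top view shows two plate look-alikes: (301,172), world y = -0.10, and (357,164), world y = -0.27. The first is farthest left, so it is the one meant, and the enlarged crop confirms it. The case is the open plywood one at (208,200) with the red lid, green and orange plates and yellow strip. The closed red box at (180,280) is a decoy. The rest's face rises towards world (+0.59,+0.81), because its top edge triangulates to 57 mm.

```bash
python3 -m jog '[1.4,-3.57,1.2,0,0,0,-1,1.4,-3.57,1.2,0,0,0,-1,1.4,-3.57,1.2,0,0,0,-1,1.4,-3.57,1.2,0,0,0,-1,1.4,-3.57,1.2,0,0,0,-1]'
python3 -m jog '[1.4,-3.57,0,0,0,0,-1,1.4,-3.57,0,0,0,0,-1,1.4,-3.57,0,0,0,0,-1,1.4,-3.57,0,0,0,0,-1,1.4,-3.57,0,0,0,0,-1]'
python3 -m jog '[1.4,-3.57,0,0,0,0,-1,1.4,-3.57,0,0,0,0,-1,1.4,-3.57,0,0,0,0,-1,1.4,-3.57,0,0,0,0,-1,1.4,-3.57,0,0,0,0,-1]'
python3 -m jog '[1.4,-3.57,0,0,0,-0.018,-1,1.4,-3.57,0,0,0,-0.018,-1,1.4,-3.57,0,0,0,-0.018,-1,1.4,-3.57,0,0,0,-0.018,-1,1.4,-3.57,0,0,0,-0.018,-1]'
```

```text
time_s: 3.02
ee_pos: [0.3461, 0.4358, 0.2808]
tool_rot: [0.0, 0.209, 0.978, 0.0]
ft_force: [-0.3, 0.4, 0.4]
opening: 0.0853
finger_force: 0.0
time_s: 3.43
ee_pos: [0.4161, 0.2573, 0.2807]
tool_rot: [0.0, 0.209, 0.978, 0.0]
ft_force: [0.8, -0.5, -0.5]
opening: 0.0854
finger_force: 0.0
time_s: 3.85
ee_pos: [0.4861, 0.0788, 0.2807]
tool_rot: [0.0, 0.209, 0.978, 0.0]
ft_force: [-0.0, 0.5, -0.6]
opening: 0.0854
finger_force: 0.0
time_s: 4.27
ee_pos: [0.5561, -0.0996, 0.2806]
tool_rot: [0.0, 0.253, 0.967, 0.0]
ft_force: [-0.3, 0.4, 0.3]
opening: 0.085
finger_force: 0.0
```

```bash
python3 -m jog '[0.1,0.1,-4,0,0,0,-1,0,0,-4,0,0,0,-1,0,0,-4,0,0,0,-1,0,0,-4,0,0,0,-1,0,0,-4,0,0,0,-1]'
python3 -m jog '[0,0,-3,0,0,0,-1,0,0,-1.5,0,0,0,-1,0,0,-0.8,0,0,0,-1,0,0,-0.6,0,0,0,-1,0,0,-0.4,0,0,0,-1]'
python3 - <<'E'
from h import *
a=viewer.grab_frame("top")[:,:,::-1];b=viewer.grab_frame("side")[:,:,::-1]
C=np.hstack([cv2.resize(a[135:215,265:345],(400,400),interpolation=cv2.INTER_CUBIC),cv2.resize(b[130:210,215:295],(400,400),interpolation=cv2.INTER_CUBIC)])
cv2.imwrite("pics/g.png",C);print(manip.sense()["ee_pos"],manip.sense()["joint_positions"])
E
```

```text
time_s: 4.68
ee_pos: [0.5568, -0.0968, 0.0789]
tool_rot: [0.001, 0.253, 0.968, 0.0]
ft_force: [0.4, 1.3, -0.7]
opening: 0.0856
finger_force: 0.0
time_s: 5.1
ee_pos: [0.5574, -0.097, 0.0174]
tool_rot: [0.001, 0.253, 0.968, 0.0]
ft_force: [0.2, -0.8, -0.0]
opening: 0.0855
finger_force: 0.0
[ 0.55730529 -0.09690175  0.01777979] [-0.14637583  0.56450271  0.32235878  1.97781782 -0.28749173  0.64162719
  1.42107554]
```

View pics/g.png

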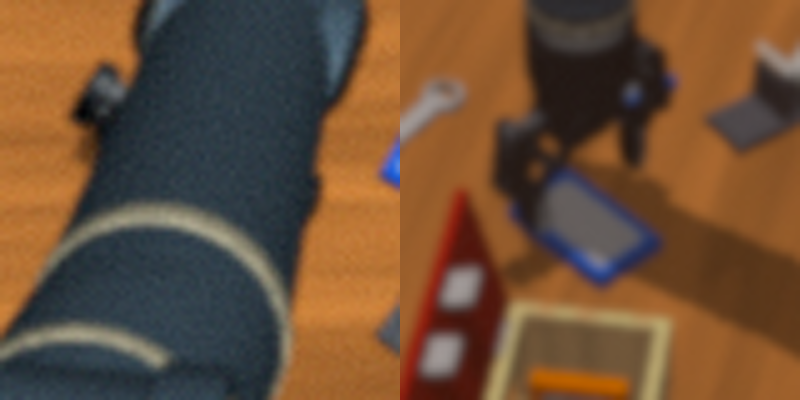

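The fingers straddle the plate across its width, at about (520,160) and (635,130) in the right half of the crop, with no contact. Closing now.

```bash
python3 -m jog '[0,0,-0.2,0,0,0,-0.6,0,0,0,0,0,0,-0.3,0,0,0,0,0,0,0,0,0,0,0,0,0,0.5,0,0,0,0,0,0,1]'
python3 -m jog '[0,0,0,0,0,0,1,0,0,0,0,0,0,1,0,0,0,0,0,0,1,0,0,0.5,0,0,0,1,0,0,1,0,0,0,1]'
```

```text
time_s: 5.62
ee_pos: [0.5569, -0.0968, 0.0156]
tool_rot: [0.0, 0.253, 0.968, 0.0]
ft_force: [-0.6, -0.1, 0.2]
opening: 0.0255
finger_force: 0.0
time_s: 6.03
ee_pos: [0.5557, -0.0967, 0.0298]
tool_rot: [-0.001, 0.253, 0.968, -0.0]
ft_force: [-0.0, -0.2, -0.1]
opening: 0.0
finger_force: 0.0
```

```bash
python3 -m jog '[0,0,1,0,0,0,-1,0,0,3,0,0,0,-1,0,0,4,0,0,0,-1,0,0,4,0,0,0,-1,0,0,2,0,0,0,-1]'
python3 - <<'E'
from h import *
a=viewer.grab_frame("top")[:,:,::-1];b=viewer.grab_frame("side")[:,:,::-1]
C=np.hstack([cv2.resize(a[135:215,265:345],(400,400),interpolation=cv2.INTER_CUBIC),cv2.resize(b[130:210,215:295],(400,400),interpolation=cv2.INTER_CUBIC)])
cv2.imwrite("pics/g2.png",C);print(manip.sense()["ee_pos"],manip.sense()["opening"])
for n in P: print(n,[(np.round(d["pixel"],1),atz(n,d["pixel"],.006)) for d in spotter.spot_point(n,"plate_mid")])
x=np.array([.5569,-.0968]);print(proj("side",[*x,.006]),proj("side",[.5575,-.0985,.006]))
E
```

```text
time_s: 6.45
ee_pos: [0.559, -0.0978, 0.1762]
tool_rot: [0.004, 0.253, 0.967, 0.001]
ft_force: [0.5, 0.2, -0.0]
opening: 0.0605
finger_force: 0.0
[ 0.55981669 -0.09766204  0.17602012] 0.07483704984366342
side [(array([252.3, 173.1]), array([ 0.55716757, -0.11180847,  0.006     ])), (array([254.2, 143.1]), array([ 0.60165426, -0.27239096,  0.006     ]))]
top [(array([353.8, 163.3]), array([ 0.58993606, -0.26245271,  0.006     ])), (array([298.6, 172.5]), array([ 0.56168251, -0.09452496,  0.006     ]))]
[251.08321255 175.9102907 ] [251.07200299 175.55709469]
```

View pics/g2.png

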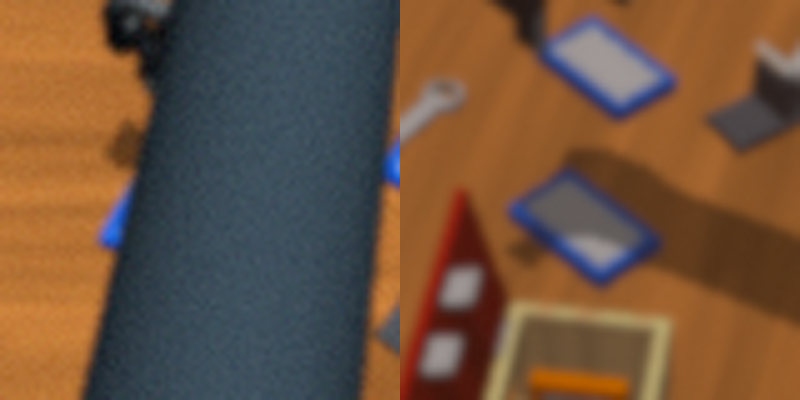

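The plate has not moved; the fingers closed above it or beside it. I'll check the projected fingertips against the picture.

Run:
```python
from h import *
b=np.ascontiguousarray(viewer.grab_frame("side")[:,:,::-1]);s=manip.sense();e=s["ee_pos"];print(e,s["tool_rot"],s["opening"])
from scipy.spatial.transform import Rotation as R
w,x,y,z=s["tool_rot"];T=R.from_quat([x,y,z,w]).as_matrix();print(T.round(3))
x0,y0=205,80
c=cv2.resize(b[y0:y0+120,x0:x0+120],None,fx=5,fy=5,interpolation=cv2.INTER_CUBIC)
def mk(X,col):
    u=((proj("side",X)-[x0,y0]+.5)*5).astype(int);cv2.circle(c,tuple(int(v) for v in u),4,col,-1);print(u)
mk(e,(255,255,255))
for k in(1,-1):
    mk(e+T[:,1]*k*.043+T[:,2]*.004,(0,255,0));mk(e+T[:,1]*k*.043+T[:,2]*.017,(0,0,255))
cv2.imwrite("pics/k.png",c)
```

```text
[ 0.55603446 -0.09661746  0.17013451] [-3.65625912e-04  2.52572469e-01  9.67577900e-01  1.44935155e-04] 0.08539726635652364
[[-0.872  0.489 -0.001]
 [ 0.489  0.872  0.   ]
 [ 0.001  0.    -1.   ]]
[229 307]
[181 342]
[182 356]
[276 283]
[276 298]
```

View pics/k.png

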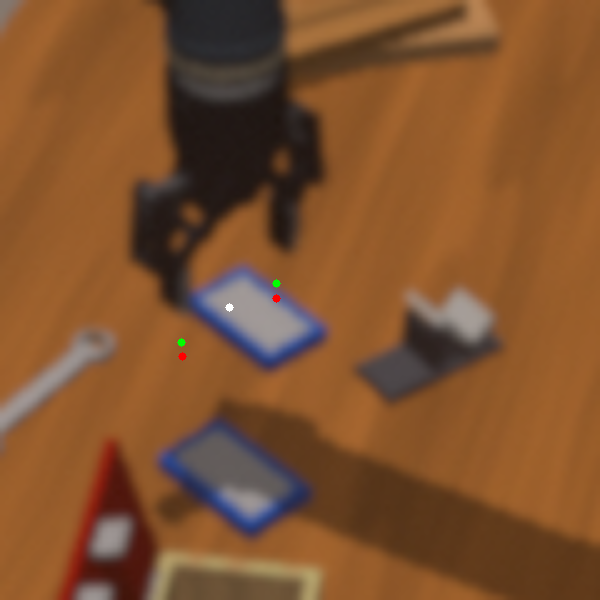

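```bash
python3 - <<'E'
from h import *
np.set_printoptions(precision=3,suppress=True)
# open tips seen at z_tcp .170 (side) px
for u in((177,305),(288,248)):
    p=np.array(u)/5-.5+[205,80]
    for z in(.15,.17,.19,.20): print(u,z,atz("side",p,z))
print("top finger at z_tcp .0178",[atz("top",(285,155),z).round(3).tolist() for z in(.02,.05,.08)], "pred tip px",proj("top",[.557+.05*.489,-.097+.05*.872,.03]))
E
python3 -m jog '[0,0,-4,0,0,0,1,0,0,-4,0,0,0,1,0,0,-4,0,0,0,1,0,0,-1.5,0,0,0,1,0,0,0,0,0,0,1]'
python3 -m jog '[0,0,-0.3,0,0,0,1,0,0,-0.3,0,0,0,1,0,0,-0.3,0,0,0,1,0,0,0,0,0,0,1,0,0,0,0,0,0,1]'
python3 - <<'E'
from h import *
s=manip.sense();print(s["ee_pos"],s["ft_force"],s["opening"])
E
```

```text
(177, 305) 0.15 [ 0.599 -0.111  0.15 ]
(177, 305) 0.17 [ 0.591 -0.089  0.17 ]
(177, 305) 0.19 [ 0.582 -0.067  0.19 ]
(177, 305) 0.2 [ 0.578 -0.056  0.2  ]
(288, 248) 0.15 [ 0.545 -0.192  0.15 ]
(288, 248) 0.17 [ 0.538 -0.168  0.17 ]
(288, 248) 0.19 [ 0.53  -0.145  0.19 ]
(288, 248) 0.2 [ 0.527 -0.133  0.2  ]
top finger at z_tcp .0178 [[0.613, -0.053, 0.02], [0.604, -0.051, 0.05], [0.595, -0.049, 0.08]] pred tip px [285.432 164.157]
time_s: 7.12
ee_pos: [0.5518, -0.096, 0.0297]
tool_rot: [-0.006, 0.253, 0.968, -0.001]
ft_force: [-0.4, 0.3, -0.4]
opening: 0.0257
finger_force: 0.0
time_s: 7.53
ee_pos: [0.5573, -0.0969, 0.0271]
tool_rot: [0.001, 0.253, 0.968, 0.0]
ft_force: [-0.3, 0.2, -0.3]
opening: 0.0
finger_force: 0.0
[ 0.55731666 -0.09689901  0.02713347] [-0.2989535   0.18297695 -0.34437291] 2.3161181070802538e-05
```

```bash
python3 -m jog '[0,0,-0.3,0,0,0,1,0,0,-0.3,0,0,0,1,0,0,-0.3,0,0,0,1,0,0,0,0,0,0,1,0,0,0,0,0,0,1]'
python3 -m jog '[0,0,-0.2,0,0,0,1,0,0,-0.2,0,0,0,1,0,0,0,0,0,0,1,0,0,0,0,0,0,1,0,0,0,0,0,0,1]'
```

```text
time_s: 7.95
ee_pos: [0.5565, -0.0968, 0.017]
tool_rot: [-0.0, 0.253, 0.968, -0.0]
ft_force: [-0.1, -0.4, 0.2]
opening: -0.0
finger_force: 0.0
time_s: 8.37
ee_pos: [0.5567, -0.0969, 0.0132]
tool_rot: [-0.0, 0.253, 0.968, 0.0]
ft_force: [-1.1, 0.6, 0.5]
opening: -0.0002
finger_force: 0.0
```

```bash
python3 -m jog '[0,0,-0.2,0,0,0,1,0,0,-0.2,0,0,0,1,0,0,0,0,0,0,1,0,0,0,0,0,0,1,0,0,0,0,0,0,1]' | grep -E "pos|force"
python3 -m jog '[0,0,-0.2,0,0,0,1,0,0,-0.2,0,0,0,1,0,0,0,0,0,0,1,0,0,0,0,0,0,1,0,0,0,0,0,0,1]' | grep -E "pos|force"
```

```text
ee_pos: [0.5567, -0.0969, 0.0092]
ft_force: [0.3, 1.0, 0.4]
finger_force: 0.0
ee_pos: [0.5567, -0.0969, 0.0052]
ft_force: [-0.1, -0.4, -0.3]
finger_force: 0.0
```

```bash
python3 -m jog '[0,0,-0.2,0,0,0,1,0,0,-0.2,0,0,0,1,0,0,0,0,0,0,1,0,0,0,0,0,0,1,0,0,0,0,0,0,1]' | grep -E "pos|force"
python3 - <<'E'
from h import *
b=np.ascontiguousarray(viewer.grab_frame("side")[:,:,::-1])
cv2.imwrite("pics/k2.png",cv2.resize(b[110:210,205:305],None,fx=5,fy=5,interpolation=cv2.INTER_CUBIC))
E
```

```text
ee_pos: [0.5566, -0.0968, 0.0011]
ft_force: [-0.3, 0.1, -0.4]
finger_force: 0.0
```

View pics/k2.png

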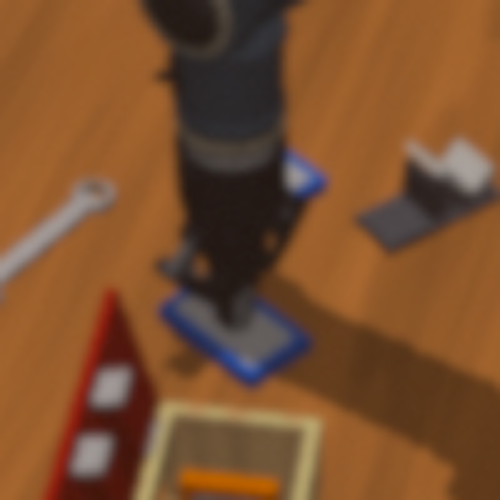

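The closed fingertips sit just above the plate's centre, at about (240,325), even though the reported TCP z is 1 mm. So the reported TCP runs about 3 cm ahead of where the text puts it. I'll probe for contact to get the offset.

```bash
for i in 1 2; do python3 -m jog '[0,0,-0.1,0,0,0,1,0,0,0,0,0,0,1,0,0,0,0,0,0,1,0,0,-0.1,0,0,0,1,0,0,0,0,0,0,1]' | grep -E "pos|ft_force"; done
```

```text
ee_pos: [0.5567, -0.0968, 0.001]
ft_force: [-4.9, 1.7, 14.6]
ee_pos: [0.5567, -0.0968, 0.0009]
ft_force: [-9.0, 2.2, 31.7]
```

```bash
python3 -m jog '[0,0,2,0,0,0,1,0,0,1.5,0,0,0,-1,0,0,0,0,0,0,-1,0,0,0,0,0,0,-1,0,0,0,0,0,0,-1]' | grep -E "pos|force|open"
python3 -m jog '[0.1,-0.15,0,0,0,0,-1,0,0,0,0,0,0,-1,0,0,-2,0,0,0,-1,0,0,-1.5,0,0,0,-1,0,0,-0.5,0,0,0,-1]' | grep -E "pos|force|open"
python3 -m jog '[0,0,-0.4,0,0,0,-1,0,0,-0.3,0,0,0,-1,0,0,0,0,0,0,-1,0,0,0,0,0,0,0,0,0,0,0,0,0,1]' | grep -E "pos|force|open"
python3 -m jog '[0,0,0,0,0,0,1,0,0,0,0,0,0,1,0,0,0,0,0,0,1,0,0,0,0,0,0,1,0,0,0,0,0,0,1]' | grep -E "pos|force|open"
```

```text
ee_pos: [0.5562, -0.0966, 0.0317]
ft_force: [-0.4, 0.3, -0.0]
opening: 0.0484
finger_force: 0.0
ee_pos: [0.5559, -0.098, -0.0102]
ft_force: [-0.2, -0.7, 0.2]
opening: 0.0852
finger_force: 0.0
ee_pos: [0.5582, -0.0985, -0.0142]
ft_force: [0.3, -0.1, 1.3]
opening: 0.0642
finger_force: 0.0
ee_pos: [0.5585, -0.0985, -0.0137]
ft_force: [-1.1, -0.4, 5.3]
opening: 0.0583
finger_force: 65.1
```

```bash
python3 -m jog '[0,0,2,0,0,0,1,0,0,3.6,0,0,0,1,0,0,3.6,0,0,-0.1207,1,0,0,3.6,0,0,-0.1207,1,0,0,3.6,0,0,-0.1207,1]' | grep -E "pos|force|open"
python3 -m jog '[-1.13,-1.88,0,0,0,-0.1207,1,-1.13,-1.88,0,0,0,-0.1207,1,-1.13,-1.88,0,0,0,-0.1207,1,-1.13,-1.88,0,0,0,-0.1207,1,-1.13,-1.88,0,0,0,-0.1207,1]' | grep -E "pos|rot"
python3 -m jog '[-1.13,-1.88,0,0,0,-0.1207,1,-1.13,-1.88,0,0,0,-0.1207,1,-1.13,-1.88,0,0,0,-0.1207,1,-1.13,-1.88,0,0,0,-0.1207,1,-1.13,-1.88,0,0,0,-0.1207,1]' | grep -E "pos|rot"
python3 -m jog '[0,0,0,0,0,-0.1207,1,0,0,0,0.0882,-0.0641,0,1,0,0,0,0.0882,-0.0641,0,1,0,0,0,0.0882,-0.0641,0,1,0,0,0,0.0882,-0.0641,0,1]' | grep -E "pos|rot"
python3 -m jog '[0,0,0,0.0882,-0.0641,0,1,0,0,0,0.0882,-0.0641,0,1,0,0,0,0.0882,-0.0641,0,1,0,0,0,0.0882,-0.0641,0,1,0,0,0,0,0,0,1]'
python3 - <<'E'
from h import *
import fit
from scipy.spatial.transform import Rotation as R
s=manip.sense();w,x,y,z=s["tool_rot"];T=R.from_quat([x,y,z,w]).as_matrix();print(T.round(3),s["ee_pos"],s["joint_positions"])
print("pred mid tool/world",s["ee_pos"]-.0197*T[:,2],s["ee_pos"]+[0,0,.0197])
D={n:spotter.spot_point(n,"plate_mid") for n in P if viewer.grab_frame(n) is not None}
for n in D: print(n,[(d["pixel"].round(1) if hasattr(d["pixel"],"round") else d["pixel"],d["conf"]) for d in D[n]], proj(n,s["ee_pos"]-.0197*T[:,2]),proj(n,s["ee_pos"]+[0,0,.0197]))
E
```

```text
ee_pos: [0.5569, -0.0982, 0.1506]
ft_force: [0.5, -0.4, -1.4]
opening: 0.0583
finger_force: 65.5
ee_pos: [0.5002, -0.1927, 0.1492]
tool_rot: [-0.0, 0.675, 0.738, 0.0]
ee_pos: [0.4437, -0.2867, 0.1491]
tool_rot: [-0.0, 0.864, 0.504, 0.0]
ee_pos: [0.4451, -0.2862, 0.1501]
tool_rot: [-0.098, 0.869, 0.443, 0.196]
time_s: 14.25
ee_pos: [0.4398, -0.2912, 0.1461]
tool_rot: [-0.192, 0.811, 0.405, 0.377]
ft_force: [-1.8, -0.9, -2.2]
opening: 0.0587
finger_force: 65.6
case [0.475 0.173 0.13 ] res [[0.1, 2.1], [-0.0, 1.4], [-1.4, -3.7], [-1.7, -1.3], [-0.3, -1.1], [0.8, -1.2], [1.5, -0.6], [0.7, -0.5]]
rim tri [0.514 0.279 0.119]
rim tri [0.541 0.08  0.116]
rim tri [0.436 0.064 0.114]
rim tri [0.412 0.263 0.114]
lid corner [0.54  0.282 0.212] local [0.079 0.1  ]
lid corner [0.567 0.086 0.212] local [ 0.081 -0.099]
top [np.int64(446), np.int64(196)]
side [np.int64(239), np.int64(17)]
[[ 0.383  0.806  0.451]
 [ 0.519 -0.592  0.617]
 [ 0.764 -0.002 -0.645]] [ 0.443 -0.288  0.149] [ 0.614  0.557  0.436  1.965 -1.034  1.365  1.014]
pred mid tool/world [ 0.434 -0.3    0.161] [ 0.443 -0.288  0.168]
side [([301.0, 112.3], 0.59), ([254.7, 143.4], 0.55)] [300.312 114.276] [297.221 114.208]
top [([357.3, 163.7], 0.82)] [384.495 205.614] [380.4   201.805]
```

```bash
cat > st.py <<'E'
from h import *
from scipy.spatial.transform import Rotation as R
np.set_printoptions(precision=4,suppress=True)
s=manip.sense();w,x,y,z=s["tool_rot"];T=R.from_quat([x,y,z,w]).as_matrix()
print("t",s["time_s"],"ee",s["ee_pos"],"q",s["joint_positions"],"x",T[:,0],"y",T[:,1],"z",T[:,2],"f",s["ft_force"],"op",s["opening"],s["finger_force"])
E
python3 -m jog '[0,0,-1.5,0,0,0,1,0,0,-1.5,0,0,0,1,0,0,-1.5,0,0,0,1,0,0,-1.5,0,0,0,1,0,0,0,0,0,0,1]' | grep -E "pos|force"
python3 st.py
```

```text
ee_pos: [0.4452, -0.2837, 0.0878]
ft_force: [-0.3, -0.4, -1.5]
finger_force: 65.5
t 14.9667 ee [ 0.4452 -0.2837  0.0878] q [ 0.7377  0.6336  0.2599  1.9796 -1.0355  1.2422  1.072 ] x [0.3789 0.5206 0.7651] y [ 0.8111 -0.5849 -0.0036] z [ 0.4457  0.6219 -0.6439] f [-0.2702 -0.4227 -1.5328] op 0.057960143082393716 65.49782395362854
```

```bash
python3 -m jog '[0.45,0.62,-0.64,0,0,0,1,0.45,0.62,-0.64,0,0,0,1,0.45,0.62,-0.64,0,0,0,1,0.32,0.44,-0.45,0,0,0,1,0,0,0,0,0,0,1]' | grep -E "pos|ft_force"
python3 -m jog '[0.13,0.18,-0.19,0,0,0,1,0.13,0.18,-0.19,0,0,0,1,0.06,0.08,-0.09,0,0,0,1,0,0,0,0,0,0,1,0,0,0,0,0,0,1]' | grep -E "pos|ft_force"
python3 st.py
```

```text
ee_pos: [0.4627, -0.2609, 0.0662]
ft_force: [-0.8, 0.5, -1.3]
ee_pos: [0.4646, -0.2591, 0.0609]
ft_force: [-0.2, 0.4, -1.9]
t 15.8 ee [ 0.4646 -0.2591  0.0609] q [ 0.8246  0.6558  0.0732  2.0022 -1.0373  1.1043  1.053 ] x [0.3792 0.5197 0.7656] y [ 0.8084 -0.5887 -0.0008] z [ 0.4503  0.6192 -0.6433] f [-0.2419  0.4251 -1.9096] op 0.05783650106120793 65.55908918380737
```

```bash
python3 -m jog '[0.13,0.18,-0.19,0,0,0,1,0,0,0,0,0,0,1,0.09,0.12,-0.13,0,0,0,1,0,0,0,0,0,0,1,0,0,0,0,0,0,1]' | grep -E "pos|ft_force"
python3 -m jog '[-0.08,-0.1,-0.15,0,0,0,1,0,0,0,0,0,0,1,-0.08,-0.1,-0.15,0,0,0,1,0,0,0,0,0,0,1,0,0,0,0,0,0,1]' | grep -E "pos|ft_force"
python3 st.py
```

```text
ee_pos: [0.4668, -0.2559, 0.0576]
ft_force: [0.3, 0.3, -1.9]
ee_pos: [0.4656, -0.2575, 0.0552]
ft_force: [0.8, 1.8, 1.8]
t 16.6333 ee [ 0.4656 -0.2575  0.0552] q [ 0.8375  0.6657  0.0527  2.003  -1.0373  1.0898  1.0574] x [0.3781 0.5187 0.7668] y [ 0.8087 -0.5883 -0.0008] z [ 0.4507  0.6204 -0.6419] f [0.8253 1.8005 1.8216] op 0.05829604106127644 65.70849537849426
```

```bash
python3 -m jog '[0.09,0.12,-0.13,0,0,0,1,0,0,0,0,0,0,1,0.05,0.06,-0.06,0,0,0,1,0,0,0,0,0,0,1,0,0,0,0,0,0,1]' | grep -E "pos|ft_force"
python3 -m jog '[0,0,0,0,0,0,0,0,0,0,0,0,0,-0.4,0,0,0,0,0,0,-0.6,0,0,0,0,0,0,-0.8,0,0,0,0,0,0,-1]' | grep -E "pos|ft_force|open"
python3 -m jog '[0,0,0,0,0,0,-1,0,0,0,0,0,0,-1,0,0,0,0,0,0,-1,-0.2,-0.3,0.3,0,0,0,-1,-0.45,-0.62,0.64,0,0,0,-1]' | grep -E "pos|ft_force|open"
```

```text
ee_pos: [0.467, -0.2558, 0.0532]
ft_force: [2.2, 1.3, 3.5]
ee_pos: [0.4658, -0.257, 0.0519]
ft_force: [1.2, 0.6, 0.2]
opening: 0.0851
ee_pos: [0.4599, -0.2644, 0.0621]
ft_force: [-0.0, -0.4, -0.4]
opening: 0.0854
```

```bash
python3 -m jog '[-1.5,-2.1,2.1,0,0,0,-1,-1.5,-2.1,2.1,0,0,0,-1,-1.5,-2,2.2,0,0,0,-1,0,0,2.5,-0.0882,0.0641,0,-1,0,0,2.5,-0.0882,0.0641,0,-1]' | grep -E "pos|ft_force|open"
python3 -m jog '[0,0,1,-0.0882,0.0641,0,-1,0,0,1,-0.0882,0.0641,0,-1,0,0,1,-0.0882,0.0641,0,-1,0,0,1,-0.0882,0.0641,0,-1,0,0,1,-0.0882,0.0641,0,-1]' | grep -E "pos|ft_force|open"
python3 -m jog '[0,0,0,-0.0882,0.0641,0,-0.5,0.88,1.21,0,0,0,0.1208,-0.5,0.88,1.21,0,0,0,0.1208,-0.5,0.88,1.21,0,0,0,0.1208,-0.5,0.88,1.21,0,0,0,0.1208,-0.5]' | grep -E "pos|rot"
python3 -m jog '[0.88,1.21,0,0,0,0.1208,-0.5,0.88,1.21,0,0,0,0.1208,-0.5,0.88,1.21,0,0,0,0.1208,-0.5,0.88,1.21,0,0,0,0.1208,-0.5,0.88,1.21,0,0,0,0.1208,-0.5]' | grep -E "pos|rot"
python3 -m jog '[0.88,1.21,0,0,0,0.1208,-0.5,0.88,1.21,0,0,0,0.1208,-0.5,0.88,1.21,0,0,0,0.1208,-0.5,0.88,1.21,0,0,0,0.1208,-0.5,0,0,0,0,0,0,-0.5]' | grep -E "pos|open"
python3 - <<'E'
from st import *
out=[]
for n,(x0,y0,x1,y1) in(("top",(330,150,390,230)),("side",(262,95,322,175))):
    im=viewer.grab_frame(n)[:,:,::-1];out.append(cv2.resize(im[y0:y1,x0:x1],(390,520),interpolation=cv2.INTER_CUBIC))
    print(n,[(np.round(d["pixel"],1),round(d["conf"],2)) for d in spotter.spot_point(n,"plate_mid")],"pred",proj(n,[.457,-.270,.064]))
    m=cv2.inRange(cv2.cvtColor(im,cv2.COLOR_BGR2HSV),(105,90,50),(130,255,255))
    for c in cv2.findContours(m,cv2.RETR_EXTERNAL,cv2.CHAIN_APPROX_NONE)[0]:
        if cv2.contourArea(c)>60: print(n,cv2.boundingRect(c),cv2.boxPoints(cv2.minAreaRect(c)).round(1).tolist())
    xr,yr=np.array([.588,.809,0]),np.array([-.809,.588,0]);F=np.array([.441,-.292,.022]);u=.643*xr+[0,0,.766];nn=-.766*xr+[0,0,.643]
    print("pred corners top face",[proj(n,F+a*u+.012*nn+b*yr).round(1).tolist() for a,b in((0,-.03),(0,.03),(.1,.03),(.1,-.03))])
cv2.imwrite("pics/r.png",np.hstack(out))
E
```

```text
ee_pos: [0.4118, -0.3323, 0.1761]
ft_force: [2.5, 1.2, -0.0]
opening: 0.0855
ee_pos: [0.4146, -0.3287, 0.2286]
ft_force: [1.2, 0.7, -0.5]
opening: 0.0857
ee_pos: [0.4501, -0.2788, 0.2269]
tool_rot: [0.0, 0.755, 0.655, -0.0]
ee_pos: [0.4941, -0.2187, 0.2268]
tool_rot: [0.0, 0.527, 0.85, -0.0]
ee_pos: [0.5308, -0.1677, 0.2267]
opening: 0.064
t 19.9667 ee [ 0.5308 -0.1677  0.2267] q [ 0.2851  0.2717 -0.0662  1.8087  0.0187  1.0608  1.1581] x [-0.811   0.585  -0.0004] y [0.585  0.811  0.0017] z [ 0.0013  0.0012 -1.    ] f [1.2447 0.7607 0.7037] op 0.0640265441773046 0.0
top [(array([123.6, 245.6]), 0.67)] pred [363.236  203.3391]
pred corners top face [[376.4, 204.3], [365.2, 220.8], [352.5, 203.6], [364.5, 186.3]]
side [(array([246.5, 243.2]), 0.62), (array([292.5, 140.7]), 0.57), (array([252.3, 142.8]), 0.54)] pred [290.73  139.119]
side (379, 74, 38, 37) [[377.1000061035156, 104.0999984741211], [383.6000061035156, 69.5999984741211], [420.79998779296875, 76.69999694824219], [414.20001220703125, 111.19999694824219]]
side (462, 46, 50, 54) [[458.79998779296875, 93.30000305175781], [465.70001220703125, 45.099998474121094], [515.4000244140625, 52.20000076293945], [508.5, 100.4000015258789]]
pred corners top face [[292.6, 138.3], [302.7, 146.5], [290.7, 137.4], [280.2, 128.9]]
```

View pics/r.png

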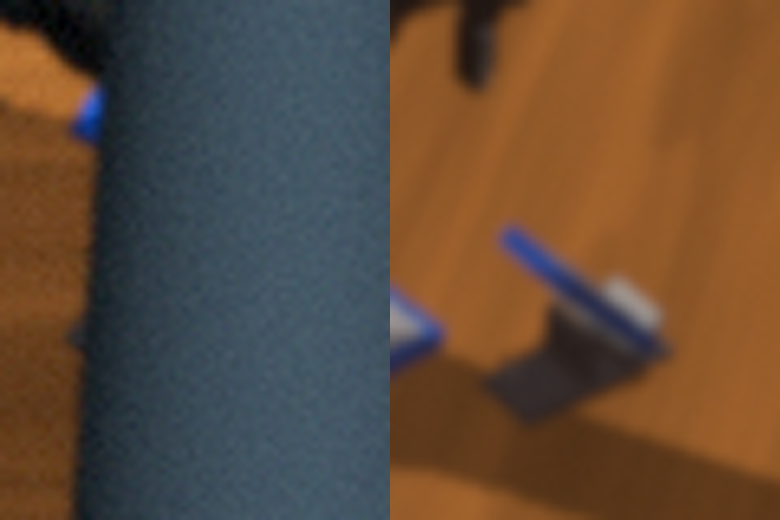

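The crop shows the plate leaning edge-on on the rest, from about (503,232) to (660,355), within 2 px of where my model puts it. Regrasping by the top edge next.

```bash
python3 -m jog '[-0.45,-0.61,-1.07,-0.0942,0.0683,0,-0.3,-0.45,-0.61,-1.07,-0.0942,0.0683,0,0,-0.45,-0.61,-1.07,-0.0942,0.0683,0,0,-0.45,-0.61,-1.07,-0.0942,0.0683,0,0,-0.45,-0.61,-1.07,-0.0942,0.0683,0,0]' | grep -E "pos|ft_force|open"
python3 -m jog '[-0.45,-0.61,-1.07,-0.0942,0.0683,0,0,-0.45,-0.61,-1.07,0,0,0,0,-0.45,-0.61,-1.07,0,0,0,0,0,0,0,0,0,0,0,0,0,0,0,0,0,0]' | grep -E "ft_force|open"
python3 st.py
```

```text
ee_pos: [0.507, -0.202, 0.1737]
ft_force: [0.3, -0.3, -0.6]
opening: 0.0425
ft_force: [-0.2, 0.6, 0.3]
opening: 0.0427
t 21.0 ee [ 0.4926 -0.2201  0.1407] q [-0.0219  0.5381  0.0585  1.8216  0.5603  1.2697  0.6672] x [-0.8065  0.5913 -0.002 ] y [ 0.4535  0.6163 -0.6438] z [-0.3794 -0.5201 -0.7652] f [-0.1903  0.5623  0.3323] op 0.04268856813877287 0.0
```

```bash
python3 -m jog '[-0.68,-0.94,-1.38,0,0,0,0,-0.68,-0.94,-1.38,0,0,0,0,-0.68,-0.94,-1.38,0,0,0,0,-0.68,-0.94,-1.38,0,0,0,0,-0.4,-0.5,-0.8,0,0,0,0]' | grep -E "pos|ft_force"
python3 -m jog '[-0.2,-0.26,-0.4,0,0,0,0,0,0,0,0,0,0,0,0,0,0,0,0,0,0.4,0,0,0,0,0,0,1,0,0,0,0,0,0,1]' | grep -E "pos|ft_force|open"
python3 -m jog '[0,0,0,0,0,0,1,0,0,0,0,0,0,1,0,0,0,0,0,0,1,0,0,0,0,0,0,1,0,0,0,0,0,0,1]' | grep -E "pos|force|open"
python3 st.py
```

```text
ee_pos: [0.4615, -0.263, 0.0776]
ft_force: [-0.6, 0.1, 0.7]
ee_pos: [0.4619, -0.2631, 0.0738]
ft_force: [0.1, 0.7, -1.6]
opening: 0.0109
ee_pos: [0.4619, -0.2631, 0.0737]
ft_force: [3.1, 4.8, 3.8]
opening: 0.0108
finger_force: 60.1
t 22.25 ee [ 0.4619 -0.2631  0.0737] q [0.033  0.6016 0.084  1.9177 0.6227 1.0961 0.6272] x [-0.8093  0.5874 -0.0034] y [ 0.4526  0.6199 -0.641 ] z [-0.3744 -0.5203 -0.7675] f [3.0814 4.7623 3.7986] op 0.010823594453891418 60.100722312927246
```

```bash
python3 -m jog '[0,0,1,0,0,0,1,0,0,3,0,0,0,1,0,0,4,0,0,0,1,0,0,4,0,0,0,1,0,0,3.6,0,0,0,1]' | grep -E "pos|force|open"
python3 - <<'E'
from h import *
np.set_printoptions(precision=4,suppress=True)
H={"green":((40,90,40),(80,255,255)),"orange":((8,180,90),(17,255,255)),"yellow":((23,140,110),(34,255,255))}
for n,(x0,y0,x1,y1) in(("top",(160,145,250,222)),("side",(205,170,290,275))):
    im=viewer.grab_frame(n)[:,:,::-1];np.save(n+".npy",im)
    h=cv2.cvtColor(im,cv2.COLOR_BGR2HSV)
    for k,(a,b) in H.items():
        m=cv2.inRange(h,a,b);z=np.zeros_like(m);z[y0:y1,x0:x1]=m[y0:y1,x0:x1]
        for c in cv2.findContours(z,cv2.RETR_EXTERNAL,cv2.CHAIN_APPROX_NONE)[0]:
            if cv2.contourArea(c)>5:
                M_=cv2.moments(c);ce=(M_["m10"]/M_["m00"],M_["m01"]/M_["m00"])
                print(n,k,"area",cv2.contourArea(c),"c",np.round(ce,1),"box",cv2.boundingRect(c),"z.01",atz(n,ce,.01)[:2],"z.11",atz(n,ce,.11)[:2],"z.122",atz(n,ce,.122)[:2])
    for t in("slot","case","plate_green","plate_orange","lid_hinge","lid_edge"):
        print(n,t,[(np.round(d["pixel"],1),round(d["conf"],2)) for d in spotter.spot_point(n,t)[:2]])
p=(.475,.173,.13)
for t,l in(("slot",(0,0,.01)),("clip",(-.05,0,.122)),("green top",(0,.052,.11)),("orange top",(0,-.052,.11))):
    c,s=np.cos(.13),np.sin(.13);X=[.475+c*l[0]-s*l[1],.173+s*l[0]+c*l[1],l[2]];print(t,X,proj("top",X),proj("side",X))
E
```

```text
ee_pos: [0.4588, -0.2648, 0.2315]
ft_force: [1.2, -1.2, -1.5]
opening: 0.0112
finger_force: 59.2
top green area 122.5 c [187.2 198.3] box (183, 186, 11, 24) z.01 [0.4826 0.2394] z.11 [0.4644 0.2232] z.122 [0.4623 0.2213]
top orange area 32.0 c [225.2 193.9] box (220, 181, 9, 22) z.01 [0.4955 0.1263] z.11 [0.4763 0.1192] z.122 [0.474  0.1183]
top orange area 159.0 c [163.4 198.2] box (160, 168, 16, 54) z.01 [0.4829 0.3106] z.11 [0.4647 0.2888] z.122 [0.4625 0.2862]
top orange area 1373.5 c [217.4 168.7] box (160, 145, 90, 77) z.01 [0.573  0.1509] z.11 [0.5476 0.1418] z.122 [0.5446 0.1407]
top yellow area 145.5 c [207.9 199.3] box (204, 186, 9, 27) z.01 [0.4793 0.1778] z.11 [0.4614 0.1666] z.122 [0.4593 0.1652]
top slot [(array([208.1, 199.9]), 0.69)]
top case [(array([207. , 197.7]), 0.83), (array([185.8, 281.4]), 0.78)]
top plate_green [(array([190.4, 203.4]), 0.48)]
top plate_orange [(array([231.2, 196.1]), 0.49)]
top lid_hinge [(array([202.1, 174.7]), 0.93)]
top lid_edge [(array([183.6, 297.8]), 0.63), (array([197.3, 154. ]), 0.55)]
side green area 88.0 c [244.9 234. ] box (235, 23
[... 546 characters left out ...]
te_green [(array([250. , 252.9]), 0.65)]
side plate_orange [(array([252.9, 222.6]), 0.76)]
side lid_hinge [(array([303.4, 255. ]), 0.94), (array([230.5, 213.5]), 0.91)]
side lid_edge [(array([341. , 250.8]), 0.92), (array([215.7, 191.2]), 0.74)]
slot [np.float64(0.475), np.float64(0.173), 0.01] [209.4466 200.7278] [249.0763 238.6214]
clip [np.float64(0.42542190531426055), np.float64(0.16651829286901523), 0.122] [207.1444 211.6533] [265.0436 218.1777]
green top [np.float64(0.46825902458377583), np.float64(0.22456121847316896), 0.11] [186.7866 196.8922] [244.9416 232.3514]
orange top [np.float64(0.4817409754162241), np.float64(0.12143878152683102), 0.11] [224.4054 191.9854] [251.6167 205.4209]
```

```bash
python3 -m jog '[0.11,3.64,0,0.0942,-0.0683,0,1,0.11,3.64,0,0.0942,-0.0683,0,1,0.11,3.64,0,0.0942,-0.0683,0,1,0.11,3.64,0,0.0942,-0.0683,0,1,0.11,3.64,0,0.0942,-0.0683,0,1]' | grep -E "pos|ft_force|open"
python3 -m jog '[0.11,3.64,0,0.0942,-0.0683,0,1,0.11,3.64,0,0,0,0.1083,1,0.11,3.64,0,0,0,0.1083,1,0.11,3.64,0,0,0,0.1083,1,0.11,3.64,0,0,0,0.1083,1]' | grep -E "pos|ft_force|open"
python3 -m jog '[0.11,3.64,0,0,0,0.1083,1,0.11,3.64,0,0,0,0.1083,1,0,0,0,0,0,0.1083,1,0,0,0,0,0,0,1,0,0,0,0,0,0,1]' | grep -E "ft_force|open"
python3 st.py
```

```text
ee_pos: [0.4662, -0.0803, 0.2302]
ft_force: [-0.4, -0.0, -2.8]
opening: 0.0106
ee_pos: [0.4707, 0.1008, 0.2296]
ft_force: [0.4, 0.1, -1.6]
opening: 0.0111
ft_force: [-0.2, -0.3, -1.7]
opening: 0.0111
t 24.6167 ee [0.4733 0.1719 0.2289] q [-0.1532  0.2004 -0.3219  1.9062  0.0739  1.048   1.1901] x [-0.9921 -0.1251  0.0013] y [-0.1251  0.9921 -0.0015] z [-0.0011 -0.0016 -1.    ] f [-0.1986 -0.3294 -1.6926] op 0.011145576338576622 59.616095423698425
```

Run:
```python
from st import *
e=s["ee_pos"];X,Y=T[:,0],T[:,1]
for n in P:
    im=viewer.grab_frame(n);h=cv2.cvtColor(im,cv2.COLOR_RGB2HSV)
    m=cv2.inRange(h,(105,90,40),(130,255,255))
    m[:, :190]=0;m[:,310:]=0;m[:130]=0
    if n=="top":continue
    for c in cv2.findContours(m,cv2.RETR_EXTERNAL,cv2.CHAIN_APPROX_NONE)[0]:
        if cv2.contourArea(c)>10: print(n,cv2.contourArea(c),cv2.boundingRect(c),cv2.approxPolyDP(c,2,True)[:,0].tolist())
    for zz in(.061,.04): print("pred low corners",[proj(n,e+a*X*.03+b*Y*.006-[0,0,zz]).round(1).tolist() for a,b in((1,1),(-1,1),(1,-1),(-1,-1))])
    cv2.imwrite("pics/x.png",im[:,:,::-1])
```

```text
t 24.6167 ee [0.4733 0.1719 0.2289] q [-0.1532  0.2004 -0.3219  1.9062  0.0739  1.048   1.1901] x [-0.9921 -0.1251  0.0013] y [-0.1251  0.9921 -0.0015] z [-0.0011 -0.0016 -1.    ] f [-0.1986 -0.3294 -1.6926] op 0.011145576338576622 59.616095423698425
side 337.5 (239, 181, 20, 27) [[239, 183], [240, 204], [258, 207], [258, 183], [252, 181], [251, 192], [245, 191]]
side 13.0 (262, 145, 8, 6) [[269, 146], [262, 150]]
pred low corners [[258.6, 208.5], [237.9, 205.8], [259.3, 205.4], [238.8, 202.7]]
pred low corners [[258.5, 203.7], [237.6, 200.9], [259.3, 200.5], [238.5, 197.8]]
```

```bash
python3 -m jog '[0.05,0.1,-3,0,0,0,1,0,0,-3,0,0,0,1,0,0,-3,0,0,0,1,0,0,-2,0,0,0,1,0,0,-0.6,0,0,0,1]' | grep -E "pos|ft_force|open"
python3 -m jog '[0,0,-0.4,0,0,0,1,0,0,-0.4,0,0,0,1,0,0,-0.4,0,0,0,1,0,0,0,0,0,0,1,0,0,0,0,0,0,1]' | grep -E "pos|rot|ft_force|open"
```

```text
ee_pos: [0.4719, 0.171, 0.1102]
ft_force: [-0.0, -0.4, -1.5]
opening: 0.0113
ee_pos: [0.4745, 0.1739, 0.1021]
tool_rot: [0.001, -0.064, 0.998, 0.0]
ft_force: [0.6, -0.3, -1.6]
opening: 0.0109
```

```bash
python3 -m jog '[0,0,-0.4,0,0,0,1,0,0,-0.4,0,0,0,1,0,0,0,0,0,0,1,0,0,0,0,0,0,1,0,0,0,0,0,0,1]' | grep -E "pos|ft_force|open"
python3 -m jog '[0,0,-0.3,0,0,0,1,0,0,-0.3,0,0,0,1,0,0,0,0,0,0,1,0,0,0,0,0,0,1,0,0,0,0,0,0,1]' | grep -E "pos|ft_force|open"
```

```text
ee_pos: [0.4738, 0.1741, 0.0933]
ft_force: [-0.2, 1.1, -2.7]
opening: 0.0108
ee_pos: [0.4739, 0.1741, 0.0872]
ft_force: [0.4, 1.6, -3.0]
opening: 0.0112
```

```bash
python3 -m jog '[0,0,-0.3,0,0,0,1,0,0,-0.3,0,0,0,1,0,0,0,0,0,0,1,0,0,0,0,0,0,1,0,0,0,0,0,0,1]' | grep -E "pos|ft_force|open"
python3 -m jog '[0,0,-0.3,0,0,0,1,0,0,-0.2,0,0,0,1,0,0,0,0,0,0,1,0,0,0,0,0,0,1,0,0,0,0,0,0,1]' | grep -E "pos|ft_force|open"
```

```text
ee_pos: [0.4739, 0.174, 0.0812]
ft_force: [-0.1, 3.8, -2.9]
opening: 0.0112
ee_pos: [0.474, 0.174, 0.0762]
ft_force: [0.6, 4.3, -3.3]
opening: 0.0108
```

```bash
python3 -m jog '[0,0,-0.2,0,0,0,1,0,0,-0.2,0,0,0,1,0,0,0,0,0,0,1,0,0,0,0,0,0,1,0,0,0,0,0,0,1]' | grep -E "pos|ft_force|open"
```

```text
ee_pos: [0.474, 0.174, 0.0722]
ft_force: [1.3, 5.6, -3.6]
opening: 0.0105
```

```bash
python3 -m jog '[0,0.1,0,0,0,0,1,0,0,-0.2,0,0,0,1,0,0,-0.2,0,0,0,1,0,0,0,0,0,0,1,0,0,0,0,0,0,1]' | grep -E "pos|ft_force|open"
python3 -m jog '[0,0,-0.2,0,0,0,1,0,0,0,0,0,0,1,0,0,-0.2,0,0,0,1,0,0,0,0,0,0,1,0,0,0,0,0,0,1]' | grep -E "pos|ft_force|open"; python3 st.py
```

```text
ee_pos: [0.4742, 0.1745, 0.0716]
ft_force: [-8.9, -0.4, 26.0]
opening: 0.0107
ee_pos: [0.4744, 0.1748, 0.0714]
ft_force: [-18.8, -4.2, 58.3]
opening: 0.0113
t 28.4667 ee [0.4744 0.1748 0.0714] q [-0.2046  0.405  -0.2884  2.0584  0.1797  0.7012  1.0893] x [-0.9919 -0.1269 -0.0011] y [-0.1269  0.9919 -0.003 ] z [ 0.0015 -0.0029 -1.    ] f [-18.7819  -4.2018  58.2707] op 0.011256841046696284 68.70220899581909
```

```bash
python3 -m jog '[0,0,0.5,0,0,0,1,0,0,0,0,0,0,1,0,0,0,0,0,0,0.6,0,0,0,0,0,0,0.4,0,0,0,0,0,0,0.4]' | grep -E "pos|force|open"
python3 -m jog '[0,0,0,0,0,0,0.4,0,0,0,0,0,0,0.4,0,0,1,0,0,0,0.4,0,0,2,0,0,0,0.4,0,0,3,0,0,0,0.4]' | grep -E "pos|force|open"
python3 -m jog '[0,0,3,0,0,0,0.4,0,0,4,0,0,0,0.4,0,0,4,0,0,0,0.4,0,0,3,0,0,0,0.4,0,0,0,0,0,0,0.4]' | grep -E "pos|force|open"
python3 - <<'E'
from st import *
for n in P:
    im=viewer.grab_frame(n);h=cv2.cvtColor(im,cv2.COLOR_RGB2HSV)
    m=cv2.inRange(h,(105,90,40),(130,255,255));m[:, :170]=0;m[:,280:]=0;m[:130]=0
    for c in cv2.findContours(m,cv2.RETR_EXTERNAL,cv2.CHAIN_APPROX_NONE)[0]:
        if cv2.contourArea(c)>5: print(n,cv2.contourArea(c),cv2.boundingRect(c),cv2.approxPolyDP(c,1.5,True)[:,0].tolist())
    c,s_=np.cos(.13),np.sin(.13)
    print(n,"pred top corners",[proj(n,[.474+c*a-s_*b,.174+s_*a+c*b,.11]).round(1).tolist() for a,b in((.03,.006),(-.03,.006),(-.03,-.006),(.03,-.006))])
    for t in("plate_mid","lid_edge","lid_hinge","plate_green","plate_orange"): print(n,t,[(np.round(d["pixel"],1),round(d["conf"],2)) for d in spotter.spot_point(n,t)[:3]])
E
```

```text
ee_pos: [0.4736, 0.1734, 0.0686]
ft_force: [-0.5, 0.0, 0.0]
opening: 0.0257
finger_force: 0.0
ee_pos: [0.4722, 0.1739, 0.1283]
ft_force: [0.4, 0.7, -0.5]
opening: 0.0254
finger_force: 0.0
ee_pos: [0.4773, 0.1765, 0.2769]
ft_force: [-0.2, 0.7, 0.5]
opening: 0.0253
finger_force: 0.0
t 29.7167 ee [0.4773 0.1765 0.2769] q [-0.1461  0.1594 -0.3295  1.8398  0.0583  1.138   1.2033] x [-0.9917 -0.1276 -0.0132] y [-0.1276  0.9918  0.003 ] z [ 0.0127  0.0047 -0.9999] f [-0.1602  0.6639  0.5486] op 0.025315490688597446 0.0
side 215.5 (240, 217, 19, 19) [[240, 217], [241, 229], [253, 230], [256, 232], [256, 235], [258, 220]]
side 30.0 (253, 145, 17, 8) [[269, 146], [267, 145], [259, 151], [255, 148], [253, 149], [260, 152]]
side pred top corners [[238.3, 219.0], [258.2, 221.7], [258.9, 218.6], [239.1, 216.0]]
side plate_mid [(array([247.5, 228.5]), 0.75)]
side lid_edge [(array([341.7, 249.2]), 0.67), (array([214.8, 191.7]), 0.66)]
side lid_hinge [(array([304.7, 257.3]), 0.95), (array([232.3, 210.8]), 0.94), (array([247.8, 241.2]), 0.23)]
side plate_green [(array([244. , 255.5]), 0.6)]
side plate_orange [(array([251.2, 223. ]), 0.67)]
top pred top corners [[201.9, 184.5], [204.3, 205.8], [208.6, 205.2], [206.2, 183.9]]
top plate_mid [(array([350.8, 163.7]), 0.6), (array([314.3, 120.4]), 0.56)]
top lid_edge [(array([184.2, 295.1]), 0.87)]
top lid_hinge [(array([170.1, 260. ]), 0.76)]
top plate_green []
top plate_orange []
```

The plate is seated: its top edge shows at row 217, as predicted for fully down. Now the lid, which stands at about 1.89 rad and leans back. I go over it and behind it with closed fingers.

```bash
python3 -m jog '[0,0,0,0,0,0,1,3.1,0.4,0,0,0,0,1,3.1,0.4,0,0,0,0,1,3.1,0.4,0,0,0,0,1,3.1,0.4,0,0,0,0,1]' >/dev/null
python3 -m jog '[0,0,0,0,0,0,1,0,0,0,0,0,0,1,0,0,0,0,0,0,1,0,0,0,0,0,0,1,0,0,0,0,0,0,1]' | grep -E "pos|force|open"
python3 - <<'E'
from h import *
np.set_printoptions(precision=4,suppress=True)
c=np.array([np.cos(.13),np.sin(.13)]);v=np.array([-c[1],c[0]])
for n in P:
    im=viewer.grab_frame(n)
    for d in spotter.silhouettes(n,"lid")[:2]: print(n,np.round(d["extent"],1),round(d["conf"],2))
    for a in(1.7,1.8,1.9,2.0,2.1):
        X=[]
        for y in(-.1,.1):
            q=np.array([.474,.1735])+c*(.05-.1*np.cos(a))+v*y;X.append(proj(n,[*q,.122+.1*np.sin(a)]).round(1).tolist())
        print(n,a,"edge corners",X)
E
```

```text
ee_pos: [0.597, 0.1909, 0.2698]
ft_force: [0.3, 0.9, -0.8]
opening: 0.0002
finger_force: 0.0
side [226.4 203.   24.   67.2] 0.73
side [323.9 255.1  53.4  67.5] 0.65
side 1.7 edge corners [[233.3, 166.0], [217.0, 218.0]]
side 1.8 edge corners [[230.1, 166.1], [213.4, 218.0]]
side 1.9 edge corners [[227.0, 166.4], [209.9, 218.1]]
side 2.0 edge corners [[224.0, 166.9], [206.7, 218.6]]
side 2.1 edge corners [[221.2, 167.7], [203.6, 219.2]]
top [172.6 170.6  29.   27. ] 0.81
top [177.1 283.3  82.9  69. ] 0.68
top 1.7 edge corners [[237.0, 157.2], [158.1, 167.3]]
top 1.8 edge corners [[236.6, 153.7], [157.9, 163.8]]
top 1.9 edge corners [[236.1, 150.3], [157.8, 160.4]]
top 2.0 edge corners [[235.8, 147.3], [157.8, 157.3]]
top 2.1 edge corners [[235.4, 144.5], [157.9, 154.5]]
```

```bash
python3 -m jog '[0,0,-2.5,0,0,0,1,0,0,-2.5,0,0,0,1,0,0,-2.5,0,0,0,1,0,0,-1.6,0,0,0,1,0,0,0,0,0,0,1]' | grep -E "pos|ft_force"
python3 -m jog '[-1,-0.13,0,0,0,0,1,-0.9,-0.12,0,0,0,0,1,-0.7,-0.09,0,0,0,0,1,-0.7,-0.09,0,0,0,0,1,0,0,0,0,0,0,1]' | grep -E "pos|ft_force"
python3 -m jog '[-0.8,-0.1,0.4,0,0,0,1,-0.8,-0.1,0.4,0,0,0,1,-0.6,-0.08,0.3,0,0,0,1,0,0,0,0,0,0,1,0,0,0,0,0,0,1]' | grep -E "pos|ft_force"
```

```text
ee_pos: [0.5954, 0.1896, 0.1745]
ft_force: [-0.7, -0.8, -0.6]
ee_pos: [0.5643, 0.1867, 0.1801]
ft_force: [0.5, 0.1, 0.2]
ee_pos: [0.5425, 0.1837, 0.1898]
ft_force: [-0.9, -0.3, 0.0]
```

```bash
python3 -m jog '[-0.44,-0.06,0,0,0,0,1,-0.44,-0.06,0,0,0,0,1,-0.44,-0.06,0,0,0,0,1,-0.44,-0.06,0,0,0,0,1,-0.44,-0.06,0,0,0,0,1]' | grep -E "pos|ft_force"
python3 - <<'E'
from h import *
for n in P:
    viewer.grab_frame(n)
    print(n,[(np.round(d["extent"],1),round(d["conf"],2)) for d in spotter.silhouettes(n,"lid")[:3]])
E
```

```text
ee_pos: [0.5205, 0.1806, 0.1891]
ft_force: [1.4, 0.4, -1.4]
side [(array([235.3, 205.9,  26.8,  67.4]), 0.96), (array([322.4, 254.3,  55.7,  67.2]), 0.86), (array([205.2, 165.1,  22.7,  10.7]), 0.34)]
top [(array([198.4, 177.4,  77.5,  18.9]), 0.43)]
```

```bash
python3 -m jog '[-0.75,-0.1,-0.25,0,0,0,1,-0.75,-0.1,-0.25,0,0,0,1,-0.75,-0.1,-0.25,0,0,0,1,-0.97,-0.13,-0.7,0,0,0,1,-0.97,-0.13,-0.7,0,0,0,1]' | grep -E "pos|ft_force"
python3 -m jog '[-0.48,-0.06,-0.63,0,0,0,1,-0.48,-0.06,-0.63,0,0,0,1,-0.48,-0.06,-0.64,0,0,0,1,-0.37,-0.05,-0.93,0,0,0,1,-0.37,-0.05,-0.93,0,0,0,1]' | grep -E "pos|ft_force"
python3 -m jog '[-0.1,-0.02,-0.4,0,0,0,1,-0.1,-0.01,-0.4,0,0,0,1,0,0,-0.4,0,0,0,1,0,0,0,0,0,0,1,0,0,0,0,0,0,1]' | grep -E "pos|ft_force"
python3 st.py
```

```text
ee_pos: [0.4782, 0.175, 0.1676]
ft_force: [1.1, 0.0, -0.6]
ee_pos: [0.4571, 0.1723, 0.1295]
ft_force: [0.3, -0.3, 1.1]
ee_pos: [0.4549, 0.1719, 0.1189]
ft_force: [-2.8, -1.2, 9.3]
t 34.4667 ee [0.4549 0.1719 0.1189] q [-0.1797  0.3086 -0.3195  2.0613  0.1345  0.7925  1.1186] x [-0.9918 -0.1275  0.0014] y [-0.1275  0.9918 -0.0007] z [-0.0013 -0.0008 -1.    ] f [-2.7987 -1.1849  9.2989] op 0.0001430971538642609 4.578650224430021
```

```bash
python3 -m jog '[0,0,-0.15,0,0,0,1,0,0,0,0,0,0,1,0,0,-0.1,0,0,0,1,0,0,0,0,0,0,1,0,0,0,0,0,0,1]' | grep -E "pos|ft_force"
python3 -m jog '[0,0,1,0,0,0,1,0,0,3,0,0,0,1,0,0,4,0,0,0,1,0,0,4,0,0,0,1,0,0,4,0,0,0,1]' | grep -E "pos|ft_force"
python3 -m jog '[-1,3,2,0,0,0,1,-1,4,0,0,0,0,1,-1,4,0,0,0,0,1,-1,4,0,0,0,0,1,-1,4,0,0,0,0,1]' | grep -E "pos|ft_force"
python3 - <<'E'
from h import *
c=np.array([np.cos(.13),np.sin(.13)]);v=np.array([-c[1],c[0]]);C=np.array([.474,.1735])
for n,b in(("side",(200,170,290,275)),("top",(150,140,260,230))):
    im=viewer.grab_frame(n);h=cv2.cvtColor(im,cv2.COLOR_RGB2HSV)
    m=cv2.inRange(h,(0,170,60),(5,255,255))|cv2.inRange(h,(174,170,60),(180,255,255))
    z=np.zeros_like(m);z[b[1]:b[3],b[0]:b[2]]=m[b[1]:b[3],b[0]:b[2]]
    cs=cv2.findContours(z,cv2.RETR_EXTERNAL,cv2.CHAIN_APPROX_NONE)[0]
    k=max(cs,key=cv2.contourArea);print(n,cv2.boundingRect(k),cv2.approxPolyDP(k,2,True)[:,0].tolist())
    for a in(0,.06,.12):print(a,[proj(n,[*(C+c*(.05-r*np.cos(a)+.008*np.sin(a))+v*y),.122+r*np.sin(a)+.008*np.cos(a)]).round(1).tolist() for r,y in((0,-.1),(0,.1),(.1,.1),(.1,-.1))])
    for t in("oil","wrench"): print(t,[(np.round(d["pixel"],1),round(d["conf"],2)) for d in spotter.spot_point(n,t)[:2]])
print(manip.sense()["time_s"])
E
```

```text
ee_pos: [0.4549, 0.1719, 0.1186]
ft_force: [-9.8, -4.5, 27.9]
ee_pos: [0.4551, 0.1719, 0.2774]
ft_force: [0.8, 0.1, -0.3]
ee_pos: [0.4049, 0.3636, 0.296]
ft_force: [-0.1, 0.3, 0.3]
side (225, 194, 43, 51) [[267, 194], [257, 207], [255, 234], [252, 236], [237, 229], [241, 220], [239, 206], [235, 203], [225, 240], [258, 244]]
0 [[238.8, 187.8], [224.0, 239.4], [259.4, 244.4], [270.6, 191.8]]
0.06 [[238.6, 187.8], [223.8, 239.4], [259.2, 243.1], [270.5, 190.5]]
0.12 [[238.5, 187.8], [223.7, 239.3], [258.8, 241.8], [270.2, 189.1]]
oil [(array([267.7, 322.8]), 0.93)]
wrench [(array([211.1, 159. ]), 0.63)]
top (166, 170, 78, 46) [[237, 171], [167, 181], [170, 214], [243, 204]]
0 [[239.0, 170.8], [166.0, 180.3], [169.5, 216.5], [243.6, 206.7]]
0.06 [[239.0, 170.7], [166.0, 180.1], [169.0, 215.9], [243.6, 206.1]]
0.12 [[239.0, 170.5], [166.0, 179.9], [168.5, 215.2], [243.4, 205.4]]
oil []
wrench [(array([312.9, 121.2]), 0.61)]
36.0167
```

```bash
python3 -m jog '[0,0,0,0,0,0,1,0,0,0,0,0,0,1,0,0,0,0,0,0,1,0,0,0,0,0,0,1,0,0,0,0,0,0,1]' | grep -E "pos|ft_force"; python3 -c "
from plant import manip
print(manip.sign_off())"
```

```text
ee_pos: [0.4055, 0.3616, 0.2958]
ft_force: [-0.6, 0.7, -0.2]
the job is handed in; nothing more can be done
None
```

The job is handed in at about 36 s: the blue plate is fully down in the yellow-marked slot, the red lid measures shut, and nothing else was touched; the sign-off did not report a verdict.

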